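Take a turned foot's diameter with the beam caliper and hold the set caliper level

TASK

The beam caliper lies open round the turned foot that is glued upright into the walnut board. Close its sliding jaw until both jaws bear on the foot, then lift the caliper off over the top of the foot without losing that setting or shifting the board. Finish while still holding the caliper, steady and level in the air clear above the foot, and leave the things lying about where they are.

Things in the scene. Friction and masses are not known exactly. Their poses are not given: they have to be found in the camera images.
- board: planed brown walnut board, 94 x 303 x 30 mm (x, y, z), about 0.6 kg with its foot, lying loose and flat on the bench with three pencilled circles on its top. Origin: centre of its underside, so its top face is at z = 30 mm of this frame; y runs along its length, x across it. It is the underside of a small stand and must stay where it is
- foot: round turned walnut foot glued upright in the board near one end, 37 mm in diameter where the jaws touch it (just above the board), slightly thinner above, top 64 mm above the board's top face. Origin: on its axis, 24 mm below the board's top face; z up along its axis
- caliper: aluminium beam caliper lying flat on the board, 0.4 kg. Beam 24 mm wide (x), 12 mm thick (3 to 15 mm above the underside), along its y from -125 to +161 mm. Origin: under the beam's middle at the point of balance, level with its underside; once the jaws are on the foot the beam is bare from y = -30 to +150 mm: grip across it there (along x). Jaws point to -x, black finger horns to +x; z up
- fixed_jaw: fixed jaw at the beam's -y end, measuring face at y = -105 mm of the caliper. Origin: on that face at the beam's centre line, underside; same axes as the caliper. Blade 16 mm high from x = -8 to -54 mm; horn 42 mm long (x = 10 to 52 mm), 8 mm thick, 18 mm high, its inner side flush with the measuring face
- moving_jaw: blade of the sliding jaw, facing the fixed one; same size, mirrored. Origin: on its measuring face at the beam's centre line, underside; same axes as the caliper
- slider (a joint): slide of the moving jaw along the caliper's y: its value is the gap between the two measuring faces in m (0 = shut; starts at 0.043 to 0.051, larger = wider). Friction of about 1.5 N keeps it where it is left; the slider's body covers 34 mm of the beam beyond the moving face, with a small brass lock screw (slack) on top, 25 mm above the underside
- fixed_horn (a point): middle of the outer side of the fixed jaw's finger horn, 33 mm from the beam's centre line and 9 mm above the caliper's underside; pinching this and slider_horn together along the caliper's y shuts the jaws (outer width over the horns = gap + 16 mm)
- slider_horn (a point): middle of the outer side of the slider's finger horn, facing away from fixed_horn
- foot_top (a point): centre of the foot's top end, 64 mm above the board's top face
- rule: folded wooden rule 27 x 150 x 16 mm lying on the bench, bystander; origin at the centre of its underside, long side along y
- offcut: small walnut offcut 28 x 110 x 14 mm lying on the bench, bystander; origin at the centre of its underside, long side along y
- peg_1: foot blank, turned walnut, 38 mm thick, 112 mm high, standing on the bench behind the work, bystander; origin at the centre of its underside
- peg_2: foot blank, as peg_1, 118 mm high, bystander
- peg_4: foot blank, as peg_1, 104 mm high, bystander

How it is judged:
On the way:
1. both jaws bear on the foot (contact force between each of moving_jaw, fixed_jaw and foot above 1.5 N), for 0.2 s.
At the end, for the whole second after the job is handed in: caliper held in the fingers, at rest, level within 5 degrees, its underside at least 10 mm above the foot's top, touching neither board nor foot; jaw gap within 1.8 mm of the foot's diameter (37.2 mm); board flat, within 20 mm of where it lay (z of caliper in the frame of foot_top above 0.01 m and height (world z) of caliper above 0.104 m and angle between caliper's own z axis and vertical below 0.09 rad and linear speed of caliper below 0.02 m/s and angular speed of caliper below 0.15 rad/s and value of joint slider between 0.0354 and 0.039 m and contact force between the fingers and caliper above 2 N and contact force between caliper and board below 0.1 N and distance of board from where it was at the start of the episode below 0.02 m and angle between board's own z axis and vertical below 0.03 rad); the arm keeps its last pose, push and grip.
It fails at once if the board is dragged, lifted or tipped (distance of board from where it was at the start of the episode above 0.03 m or angle between board's own z axis and vertical above 0.12 rad).
It fails at once if a bystander is disturbed (distance of any of rule, offcut, peg_1, peg_2, peg_4 from where it was at the start of the episode above 0.02 m).
It also fails if it takes over 42 s, if anything falls off the work surface, if the arm or the gripper's body presses on something with over 40 N, if the wrist force passes 120 N, or if a joint passes its speed limit or range.

ROBOT

A 6-joint arm with a two-finger parallel gripper is mounted at the origin on a cart in front of the work surface, level with it; the furniture and walls round the work are solid. World frame = base frame: x ahead of the robot, y to its left, z up, the work surface at z = 0. Lengths are in m, angles in rad, forces in N, time in s.
With the tool pointing down it reaches from about 0.35 to 1 m from the base axis. Payload 7.1 kg.
Tool frame: the origin (TCP) lies between the finger pads; the fingertips stand 25 mm ahead of it and the grasp point (between the pads) lies 6 mm ahead of it; z points along the fingers, y is the line along which they close (so a half turn about z gives the same grasp; the last joint's range is limited). The gripper opens to 85 mm and grips with 20 to 120 N. Pads are 22 mm wide; open, the fingers measure 114 mm over their backs; the gripper's body (76 mm by 85 mm) begins 54 mm behind the grasp point. The pads swing forward as they close: fully open they stand 13 mm farther back than shut.
Start: joints at [1.144, 0.423, 1.63, -0, 1.089, -0.019], TCP at [0.248, 0.574, 0.256] pointing down, gripper open.
Joint ranges: [-3, 3], [-0.9, 2.11], [0.09, 2.58], [-1.31, 4.45], [0.11, 2.69], [-2.54, 2.54]. Speed limits (rad/s): [2.39, 2.39, 3.01, 3.14, 3.14, 3.14].

INTERFACE

Orientations are given as [roll, pitch, yaw] about the fixed x, y, z axes, in that order (R = Rz(yaw) Ry(pitch) Rx(roll)).
In Python, from bench import r, imaging, order gives the robot as it stands.
- The arm moves only by the tool send_rows, never from a script. Its arguments are lists of equal length, an entry for each row: "travel": the shift along the tool's x, y, z in m, a list of three; "rot": the turn, a rotation vector about the tool's x, y, z in degrees, a list of three. In form: {"travel": [[tx, ty, tz], ...], "rot": [[wx, wy, wz], ...]}. A call has 1 to 5 rows; each row shifts and turns the commanded pose from where the row before left it, along the tool's axes as they then stand; what a row does not reach is not made up. A row lasts 1/8 s, in which the tool goes at most 62.5 mm and 10.7 degrees, less where a joint would pass 70% of its speed; a pose out of reach is approached as far as the arm can. A call is refused whole if a number of a shift passes 0.0625 or a number of a turn 10.7, either way. A call with a gripper value outside its range is refused whole. "grip" is the opening, from 0 (shut) to 1 (fully open), set as the call begins (left out, the last holds). The fingers move at their own pace and stop on an object; the grip force is fixed at half the most. Time passes only in rows, so rows that do not move let the fingers close. It gives the time, the measured TCP pose, the force, the opening and the grip force at its end, in the units of the state.
- r.sense(): the state, without advancing time (a new reading comes with each control period).
- imaging.capture(name): name is "side" or "top" or "wrist"; returns (picture, depth): 420x560x3 uint8, red, green, blue; 420x560 float32, m along the optical axis (not along the pixel's ray), 0 where there is no reading.
- imaging.camera_params(name): a dict with "camera_matrix" (3x3 intrinsics, pixels), "dist" ([k1, k2, p1, p2, k3] as OpenCV has them; the pictures are not rectified), "R" (3x3) and "t" (3): a world point X has camera coordinates R X + t; the wrist camera has in their place "mount" (4x4, takes a point from camera to tool coordinates, whose origin is the TCP and whose axes are the flange's). Camera axes: x right, y down, z forward; pixel columns grow to the right and rows downward; lengths in m; the calibration is good to about 2 mm. A picture is of the moment at which its call begins: read the wrist's pose just before it. camera_params takes no time and is no camera call.
- order.job_done(): hands the job in; it is judged then, once.
Trained networks look in the newest picture that a camera, given by its name, has taken for a name from the list of things; names that differ only in an ending like _2 or _b are one class to them, and where a whole thing is asked for, a point or a joint stands for the part that bears it (a point fixed in the world has none). Each returns a list of dicts, best first, with "score" (0 to 1); they miss things now and then, are a little off and sometimes report something else, mostly with a low value. They report only what shows in the picture. A call takes as long as a camera call.
- imaging.look_for(camera, target): "at" ([x, y, z] in m, in world coordinates, good to about 4 mm: the middle of the surface that is visible of it).
The state is a dict: "time_s": time; "joints": joint angles; "qvel": joint speeds; "effort": joint torques, N m; "eef_pos": TCP position; "tcp_rot": TCP orientation; "wrist_force": force on the tool from outside, world axes, zero at the start; "moment": the same for the moment, N m; "opening": finger opening in m; "grasp_force": force on a finger pad.
Only numpy, scipy, OpenCV 4.12 (cv2) and the standard library are available. Lean on these libraries where they do the work, as an engineer would, in place of code of your own. Each camera call takes 0.05 s, during which the arm holds its last target. There are 200 camera calls.

## Working session

There is one attempt and no reset: what is moved stays moved. The work goes in short steps, Python scripts to look and compute and a tool call to move; the robot and the scene stay as the last step left them, time stands still between calls to the robot, and variables do not carry over. Pictures are saved under pics/ and viewed, at most 10 in all, crops included, and the job is handed in when it is done.

Besides the shell and the picture viewer there is one more tool, called after "Call:" by a JSON object that holds its "fn" and its "kwargs", one argument or row to a line. send_rows: Moves the arm, as the interface text tells. Its arguments: {"type":"object","properties":{"travel":{"type":"array","items":{"type":"array","items":{"type":"number"}}},"rot":{"type":"array","items":{"type":"array","items":{"type":"number"}}},"grip":{"type":"number"}},"required":["travel","rot"]}

```bash
mkdir -p pics; ls; cat > h.py <<'E'
import numpy as np, cv2
from bench import r, imaging, order
def cap(n,f=None):
    p,d=imaging.capture(n)
    if f: cv2.imwrite('pics/'+f,cv2.cvtColor(p,cv2.COLOR_RGB2BGR))
    return p,d
E
python3 - <<'E'
from h import *
s=r.sense(); print({k:np.round(v,3) for k,v in s.items()})
for c in ['top','side']:
    cap(c,c+'0.png')
    for t in ['board','foot','caliper','fixed_jaw','moving_jaw','fixed_horn','slider_horn','foot_top','slider','rule','offcut','peg_1']:
        for o in imaging.look_for(c,t)[:3]: print(c,t,np.round(o['at'],3),round(o['score'],2))
print(r.sense()['time_s'])
E
```

```text
pics
{'time_s': np.float64(0.0), 'joints': array([ 1.144,  0.424,  1.631, -0.   ,  1.089, -0.019]), 'qvel': array([-0.   , -0.   ,  0.001, -0.002, -0.   ,  0.001]), 'effort': array([-2.0000e-03, -5.5738e+01, -2.8174e+01, -0.0000e+00,  7.0000e-03,
       -0.0000e+00]), 'eef_pos': array([0.248, 0.573, 0.256]), 'tcp_rot': array([-3.14 , -0.   ,  2.734]), 'wrist_force': array([ 0.213, -0.948,  0.339]), 'moment': array([-0.057,  0.081, -0.014]), 'grasp_force': np.float64(0.0), 'opening': np.float64(0.086)}
top board [0.445 0.051 0.029] 0.64
top board [0.783 0.074 0.078] 0.53
top foot [0.548 0.    0.091] 0.51
top caliper [0.505 0.071 0.043] 0.8
top caliper [ 0.358 -0.13   0.013] 0.39
top fixed_jaw [0.596 0.03  0.047] 0.84
top moving_jaw [0.528 0.022 0.045] 0.45
top moving_jaw [0.784 0.076 0.077] 0.39
top fixed_horn [0.595 0.027 0.046] 0.56
top slider_horn [0.532 0.058 0.049] 0.72
top slider_horn [0.446 0.052 0.03 ] 0.17
top foot_top [0.594 0.029 0.051] 0.51
top foot_top [0.53  0.056 0.049] 0.47
top slider [0.532 0.06  0.049] 0.79
top rule [ 0.356 -0.128  0.014] 0.83
top offcut [ 0.437 -0.227  0.014] 0.92
top peg_1 [0.749 0.097 0.083] 0.83
top peg_1 [0.784 0.078 0.076] 0.83
side board [0.434 0.078 0.031] 0.83
side foot [0.549 0.014 0.074] 0.6
side caliper [0.494 0.084 0.043] 0.56
side caliper [0.75  0.115 0.066] 0.28
side fixed_jaw [0.595 0.044 0.048] 0.68
side moving_jaw [0.523 0.027 0.046] 0.55
side moving_jaw [0.751 0.112 0.066] 0.39
side fixed_horn [0.598 0.041 0.049] 0.94
side slider_horn [0.535 0.068 0.046] 0.79
side foot_top [0.548 0.013 0.071] 0.94
side slider [0.53  0.067 0.048] 0.89
side slider [0.434 0.077 0.027] 0.61
side rule [ 0.356 -0.119  0.017] 0.93
side offcut [ 0.435 -0.218  0.011] 0.66
side offcut [0.491 0.082 0.043] 0.44
side peg_1 [0.75  0.11  0.067] 0.93
side peg_1 [0.761 0.155 0.067] 0.73
side peg_1 [0.792 0.092 0.103] 0.53
1.3
```

View both.

View pics/top0.png

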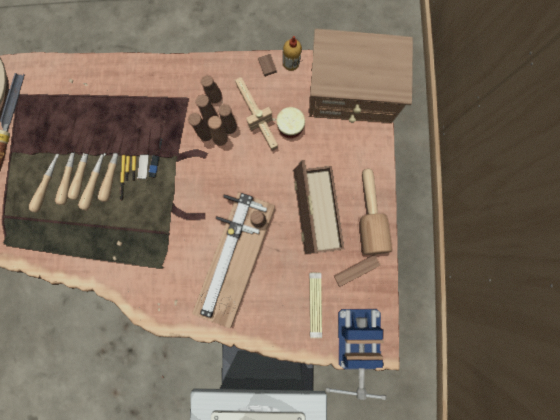

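View pics/side0.png

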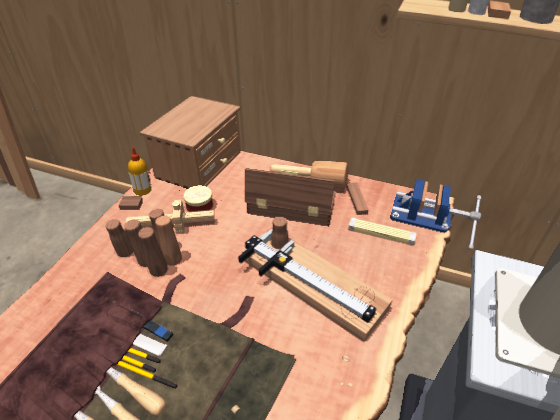

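The top view shows the caliper from (245,195), the fixed end, to (208,312). Its horns point left at (225,200) and (218,222), the jaws go right, and the foot is at (258,218). The side view agrees with this. Next I'll measure from the top depth.

```bash
cat >> h.py <<'E'
def cloud(n,d,tcp=None):
    c=imaging.camera_params(n); K=np.array(c['camera_matrix'],float); D=np.array(c['dist'],float)
    v,u=np.mgrid[0:d.shape[0],0:d.shape[1]]
    uv=np.stack([u,v],-1).reshape(-1,1,2).astype(float)
    n_=cv2.undistortPoints(uv,K,D).reshape(*d.shape,2)
    P=np.dstack([n_*d[...,None],d])
    if 'mount' in c:
        from scipy.spatial.transform import Rotation as Ro
        T=np.array(c['mount']); W=P@T[:3,:3].T+T[:3,3]
        return W@Ro.from_euler('xyz',tcp['tcp_rot']).as_matrix().T+tcp['eef_pos']
    return (P-np.array(c['t']).ravel())@np.array(c['R'])
E
python3 - <<'E'
from h import *
p,d=cap('top'); W=cloud('top',d)
m=(d>0)&(W[...,2]>.038)&(W[...,2]<.052)&(W[...,0]>.33)&(W[...,0]<.64)&(W[...,1]>-.06)&(W[...,1]<.17)
hs=cv2.cvtColor(p,cv2.COLOR_RGB2HSV)
b=m&(hs[...,1]<60)&(hs[...,2]>120)
q=W[b]; print(b.sum(),np.median(q[:,2]))
rect=cv2.minAreaRect(q[:,:2].astype(np.float32)*1000); print(rect)
# line fit robust
l=cv2.fitLine(q[:,:2].astype(np.float32),cv2.DIST_HUBER,0,.003,.003).ravel();print(l)
for c in ['top','side','wrist']: print(c,np.round(imaging.camera_params(c).get('mount',0),3))
q=W[m]; dirv=l[:2]; 
if dirv[0]>0: dirv=-dirv
a=(q[:,:2]-l[2:])@dirv; x=(q[:,:2]-l[2:])@np.array([dirv[1],-dirv[0]])
h,ex,ey=np.histogram2d(a,x,bins=[np.arange(-.2,.2,.01),np.arange(-.08,.09,.01)])
print(np.round(ex[:3],3));print(h.astype(int))
f=W[(d>0)&(W[...,2]>.08)&(abs(W[...,0]-.55)<.05)&(abs(W[...,1])<.05)];print('foot',len(f),np.median(f,0),f[:,2].max())
E
```

```text
1301 0.04450970495894393
((466.753662109375, 54.270355224609375), (66.631591796875, 286.2221984863281), 72.72090911865234)
[ 0.94147897 -0.33707178  0.5286416   0.05073755]
top 0
side 0
wrist [[ 0.001 -0.962 -0.274  0.07 ]
 [ 1.     0.001  0.     0.   ]
 [ 0.    -0.274  0.962 -0.116]
 [ 0.     0.     0.     1.   ]]
[-0.2  -0.19 -0.18]
[[ 0  0  0  0  0  0  0  0  0  0  0  0  0  0  0  0]
 [ 0  0  0  0  0  0  0  0  0  0  0  0  0  0  0  0]
 [ 0  0  0  0  0  0  0  0  0  0  0  0  0  0  0  0]
 [ 0  0  0  0  0  0  0  0  0  0  0  0  0  0  0  0]
 [ 0  0  0  0  0  0  0  0  0  0  0  0  0  0  0  0]
 [ 0  0  0  0  0  0  0  0  0  0  0  0  0  0  0  0]
 [ 0  0  0  0  0  0  0  0  0  0  0  0  0  0  0  0]
 [ 0  0  0  0  0  0  0  0  0  0  0  0  0  0  0  0]
 [ 0  0  0  0  0  0  0  0  0  0  0  0  0  0  0  0]
 [ 0  0  0  0  0  0  0  0  0  0  0  0  0  0  0  0]
 [ 0  0  0  0  0  0  0  0  0  0  0  0  0  0  0  0]
 [ 0  0  0  0  0  0  0  6  7  9  2  0  0  0  0  0]
 [ 0  0  0  0  3  9  9 16 18 18  6  0  0  0  0  0]
 [ 0  0  0 11 15 17 17 19 18 18 15 14 13 11  0  0]
 [ 0  0  1  1  0  0  0 11 19 18  2  2  4  3  0  0
[... 590 characters left out ...]
8  6  0  0  0  0  0  0]
 [ 0  0  0  0  0  0  4 19 19  7  0  0  0  0  0  0]
 [ 0  0  0  0  0  0  2 21 17  7  0  0  0  0  0  0]
 [ 0  0  0  0  0  0  3 20 20  7  0  0  0  0  0  0]
 [ 0  0  0  0  0  0  3 20 18  6  0  0  0  0  0  0]
 [ 0  0  0  0  0  0  5 18 21  4  0  0  0  0  0  0]
 [ 0  0  0  0  0  0  5 18 20  5  0  0  0  0  0  0]
 [ 0  0  0  0  0  0  7 20 19  4  0  0  0  0  0  0]
 [ 0  0  0  0  0  0  7 19 20  4  0  0  0  0  0  0]
 [ 0  0  0  0  0  0  7 20 20  3  0  0  0  0  0  0]
 [ 0  0  0  0  0  0  7 19 19  2  0  0  0  0  0  0]
 [ 0  0  0  0  0  0  9 20 19  1  0  0  0  0  0  0]
 [ 0  0  0  0  0  0  8 18 21  1  0  0  0  0  0  0]]
foot 151 [0.55289984 0.00328779 0.09288696] 0.09628532475171428
```

```bash
cat >> h.py <<'E'
import json
def plan(pos,yaw,n,grip=None):
    """rows that take a down-pointing tool from the measured pose to pos,yaw"""
    s=r.sense(); p0=np.array(s['eef_pos']); y0=s['tcp_rot'][2]
    dy=(yaw-y0+np.pi)%(2*np.pi)-np.pi; w=round(-np.degrees(dy)/n,2)
    tr=[];p=p0.copy();y=y0
    for i in range(n):
        d=(np.array(pos)-p)/(n-i); c,sn=np.cos(y),np.sin(y)
        R=np.array([[c,sn,0],[sn,-c,0],[0,0,-1]])
        t=np.round(R.T@d,4); p=p+R@t; y-=np.radians(w); tr.append(t.tolist())
    print('left',np.round(np.array(pos)-p,4)); 
    for k in range(0,n,5): print('travel',tr[k:k+5],'rot',[0,0,w])
E
python3 - <<'E'
from h import *
plan([.56,.05,.25],1.267,15)
p,d=cap('top'); W=cloud('top',d)
hs=cv2.cvtColor(p,cv2.COLOR_RGB2HSV)
o=np.array([.466,.0545]); 
m=(d>0)&(abs(W[...,2]-.0445)<.006)&(hs[...,1]<60)&(hs[...,2]>120)&(W[...,0]>.34)&(W[...,0]<.50)&(W[...,1]>.02)&(W[...,1]<.16)
q=W[m][:,:2].astype(np.float32); l=cv2.fitLine(q,cv2.DIST_HUBER,0,.002,.002).ravel(); print('beam',l,np.degrees(np.arctan2(-l[1],l[0])),cv2.minAreaRect(q*1000))
mb=(d>0)&(abs(W[...,2]-.029)<.006)&(W[...,0]>.3)&(W[...,0]<.66)&(abs(W[...,1]-.03)<.14)
mb=cv2.morphologyEx(mb.astype(np.uint8),cv2.MORPH_OPEN,np.ones((3,3)))>0
q=W[mb][:,:2].astype(np.float32);print('board',cv2.minAreaRect(q*1000),np.median(W[mb][:,2]))
E
```

```text
left [-0.  0. -0.]
travel [[-0.033, -0.0238, 0.0004], [-0.0351, -0.0205, 0.0004], [-0.0369, -0.0169, 0.0004], [-0.0384, -0.0133, 0.0004], [-0.0395, -0.0094, 0.0004]] rot [0, 0, np.float64(5.6)]
travel [[-0.0403, -0.0055, 0.0004], [-0.0406, -0.0016, 0.0004], [-0.0406, 0.0024, 0.0004], [-0.0402, 0.0063, 0.0004], [-0.0393, 0.0102, 0.0005]] rot [0, 0, np.float64(5.6)]
travel [[-0.0382, 0.014, 0.0004], [-0.0366, 0.0177, 0.0005], [-0.0347, 0.0211, 0.0004], [-0.0325, 0.0245, 0.0005], [-0.03, 0.0275, 0.0004]] rot [0, 0, np.float64(5.6)]
beam [ 0.94938457 -0.31411615  0.42064443  0.08978893] 18.307465 ((419.9632568359375, 90.18622589111328), (24.8856201171875, 170.86886596679688), 71.67542266845703)
board ((461.0491943359375, 58.466522216796875), (95.01614379882812, 303.2930908203125), 70.91647338867188) 0.02949548264197916
```

Call:
{"fn": "send_rows", "kwargs": {
  "travel": [
    [-0.033,-0.0238,0],
    [-0.0351,-0.0205,0],
    [-0.0369,-0.0169,0],
    [-0.0384,-0.0133,0],
    [-0.0395,-0.0094,0]
  ],
  "rot": [
    [0,0,5.6],
    [0,0,5.6],
    [0,0,5.6],
    [0,0,5.6],
    [0,0,5.6]
  ],
  "grip": 1
}}

```text
time_s: 2.02
eef_pos: [0.3525, 0.3982, 0.2565]
tcp_rot: [3.141, 0.0, 2.242]
wrist_force: [0.1, -0.2, -0.2]
opening: 0.0853
grasp_force: 0.0
```

Call:
{"fn": "send_rows", "kwargs": {
  "travel": [
    [-0.0403,-0.0055,0],
    [-0.0406,-0.0016,0],
    [-0.0406,0.0024,0],
    [-0.0402,0.0063,0],
    [-0.0393,0.0102,0]
  ],
  "rot": [
    [0,0,5.6],
    [0,0,5.6],
    [0,0,5.6],
    [0,0,5.6],
    [0,0,5.6]
  ]
}}

```text
time_s: 2.65
eef_pos: [0.4566, 0.2235, 0.2565]
tcp_rot: [3.141, -0.0, 1.753]
wrist_force: [0.2, 0.8, 0.3]
opening: 0.0852
grasp_force: 0.0
```

Call:
{"fn": "send_rows", "kwargs": {
  "travel": [
    [-0.0382,0.014,0],
    [-0.0366,0.0177,0],
    [-0.0347,0.0211,0],
    [-0.0325,0.0245,0],
    [-0.03,0.0275,0]
  ],
  "rot": [
    [0,0,5.6],
    [0,0,5.6],
    [0,0,5.6],
    [0,0,5.6],
    [0,0,5.6]
  ]
}}

```text
time_s: 3.28
eef_pos: [0.5607, 0.0487, 0.2565]
tcp_rot: [3.141, -0.0, 1.264]
wrist_force: [-0.2, 0.4, -0.4]
opening: 0.0854
grasp_force: 0.0
```

```bash
python3 - <<'E'
from h import *
s=r.sense(); print(s['time_s'],s['eef_pos'],s['tcp_rot'],s['joints'])
p,d=cap('wrist','w1.png'); s=r.sense(); print(s['eef_pos'],s['tcp_rot'])
p,d=cap('wrist','w1.png'); W=cloud('wrist',d,s); np.savez('w1.npz',p=p,d=d,W=W)
for t in ['foot_top','fixed_horn','slider_horn','fixed_jaw','moving_jaw','caliper']:
    for o in imaging.look_for('wrist',t)[:1]: print(t,np.round(o['at'],4),round(o['score'],2))
E
```

```text
3.275 [0.56068433 0.04868436 0.25646014] [ 3.14125035e+00 -1.74557493e-04  1.26439882e+00] [6.54481711e-02 3.32103769e-01 1.76940641e+00 4.43695823e-05
 1.03970014e+00 3.71823238e-01]
[0.56310362 0.04538644 0.25671807] [3.13841554e+00 8.36322829e-04 1.25905709e+00]
foot_top [0.5553 0.0124 0.0919] 0.66
fixed_horn [0.5963 0.0339 0.0475] 0.84
slider_horn [0.5332 0.0549 0.0444] 0.78
fixed_jaw [0.6011 0.0328 0.0454] 0.89
moving_jaw [0.5299 0.0246 0.0449] 0.74
caliper [0.5042 0.0746 0.0451] 0.76
```

View pics/w1.png

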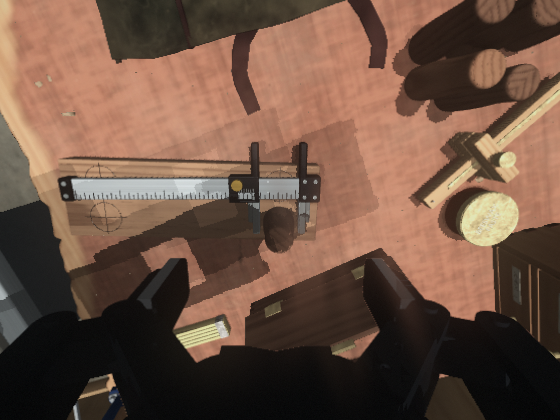

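The wrist view shows the horns at (254,155) and (303,155), the foot top near (280,215) and the board edge at row ~163, so the horns overhang the edge. I'll measure these from the depth cloud.

```bash
cat > meas.py <<'E'
from h import *
def meas(W,d,p):
    hs=cv2.cvtColor(p,cv2.COLOR_RGB2HSV)
    m=(d>0)&(abs(W[...,2]-.0455)<.006)&(hs[...,1]<60)&(hs[...,2]>110)&(W[...,0]>.33)&(W[...,0]<.51)&(W[...,1]>.02)&(W[...,1]<.16)
    q=W[m]; l=cv2.fitLine(q[:,:2].astype(np.float32),cv2.DIST_HUBER,0,.002,.002).ravel()
    yv=-l[:2]*np.sign(l[0]); xv=np.array([-yv[1],yv[0]])*-1; xv=np.array([yv[1],-yv[0]])
    print('beam z',np.median(q[:,2]),'ang',np.degrees(np.arctan2(yv[1],-yv[0])),'xoff',l[2:]@xv)
    X=W[...,:2]@xv-l[2:]@xv; Y=W[...,:2]@yv; Z=W[...,2]
    h=(d>0)&(Z>.038)&(Z<.056)&(X>.027)&(X<.06)&(Y<-.42)&(Y>-.62)
    y=Y[h]; mid=(y.min()+y.max())/2
    for k in (y<mid,y>=mid): print('horn Y',np.percentile(y[k],[3,50,97]).round(4),'Xmax',np.percentile(X[h][k],98).round(4),'z',np.percentile(Z[h][k],[10,50,90]).round(4))
    f=(d>0)&(Z>.085)&(Z<.11)&(X<0)&(X>-.08)&(abs(Y-mid)<.05)
    c,rad=cv2.minEnclosingCircle(np.c_[X[f],Y[f]].astype(np.float32)); print('foot XY',c,rad,np.median(Z[f]))
    b=(d>0)&(abs(Z-.0295)<.005)&(X<.08)&(X>0)&(Y>-.4)&(Y<-.32); print('board edge X',np.percentile(X[b],98),'z',np.median(Z[b]))
    fx=c[0]*xv+c[1]*yv+(l[2:]@xv)*xv; print('foot world',fx,'xv',xv,'yv',yv,'xo',l[2:]@xv)
    return Y[h]
E
python3 - <<'E'
from meas import *
z=np.load('w1.npz'); meas(z['W'],z['d'],z['p'])
s=r.sense();print(s['eef_pos'],s['tcp_rot'])
p,d=cap('side'); W=cloud('side',d); meas(W,d,p)
p,d=cap('top'); W=cloud('top',d); meas(W,d,p)
E
```

```text
beam z 0.044016615942667314 ang 17.709793 xoff 0.21628442
horn Y [-0.5566 -0.5529 -0.5494] Xmax 0.0506 z [0.0446 0.0465 0.0476]
horn Y [-0.5037 -0.4997 -0.4961] Xmax 0.0507 z [0.0444 0.0465 0.0476]
foot XY (-0.043384552001953125, -0.5260617733001709) 0.015008465386927128 0.09259487155779314
board edge X 0.02947765245751416 z 0.029054281310682106
foot world [0.55372685 0.00468023] xv [0.30419588 0.9526095 ] yv [-0.9526095   0.30419588] xo 0.21628442
[0.55950407 0.05079654 0.25632642] [-3.14129097e+00 -1.43165413e-05  1.26932558e+00]
beam z 0.044664379643833185 ang 17.700792 xoff 0.21854678
horn Y [-0.5547 -0.5495 -0.5471] Xmax 0.0503 z [0.0407 0.0462 0.0485]
horn Y [-0.5018 -0.4962 -0.4938] Xmax 0.0497 z [0.04   0.0458 0.0479]
foot XY (-0.044305384159088135, -0.5235992670059204) 0.015159913338720798 0.09327345154880881
board edge X 0.029487448038495644 z 0.029756739535492793
foot world [0.5517881  0.00679396] xv [0.3040462 0.9526573] yv [-0.9526573  0.3040462] xo 0.21854678Traceback (most recent call last):
  File "<stdin>", line 5, in <module>
  File "meas.py", line 5, in meas
    q=W[m]; l=cv2.fitLine(q[:,:2].astype(np.float32),cv2.DIST_HUBER,0,.002,.002).ravel()
              ~~~~~~~~~~~^^^^^^^^^^^^^^^^^^^^^^^^^^^^^^^^^^^^^^^^^^^^^^^^^^^^^^^
cv2.error: OpenCV(4.12.0) /io/opencv/modules/imgproc/src/linefit.cpp:50: error: (-215:Assertion failed) count > 0 in function 'fitLine2D_wods'
```

```bash
python3 - <<'E'
from h import *
plan([.5793,.0884,.256],1.2619,2)
E
```

```text
left [0. 0. 0.]
travel [[0.0209, 0.0038, 0.0002], [0.0209, 0.0037, 0.0002]] rot [0, 0, np.float64(0.21)]
```

Call:
{"fn": "send_rows", "kwargs": {
  "travel": [
    [0.0209,0.0038,0],
    [0.0209,0.0037,0],
    [0,0,0.045],
    [0,0,0.045],
    [0,0,0.04]
  ],
  "rot": [
    [0,0,0.2],
    [0,0,0.2],
    [0,0,0],
    [0,0,0],
    [0,0,0]
  ]
}}

```text
time_s: 4.4
eef_pos: [0.5801, 0.0891, 0.1247]
tcp_rot: [3.141, -0.0, 1.262]
wrist_force: [-0.1, 0.0, 0.5]
opening: 0.0855
grasp_force: 0.0
```

Call:
{"fn": "send_rows", "kwargs": {
  "travel": [
    [0,0,0.02],
    [0,0,0],
    [0,0,0]
  ],
  "rot": [
    [0,0,0],
    [0,0,0],
    [0,0,0]
  ]
}}

```text
time_s: 4.78
eef_pos: [0.5809, 0.088, 0.1076]
tcp_rot: [3.14, -0.001, 1.261]
wrist_force: [0.4, -1.0, 0.3]
opening: 0.0856
grasp_force: 0.0
```

```bash
python3 - <<'E'
from h import *
cap('wrist','w2.png')
plan([.5793,.0884,.045],1.2619,2)
s=r.sense();print(s['time_s'],s['eef_pos'],s['tcp_rot'])
E
```

```text
left [ 0. -0. -0.]
travel [[-0.0, -0.0009, 0.0315], [-0.0, -0.0009, 0.0314]] rot [0, 0, np.float64(-0.03)]
4.825 [0.58098418 0.08787865 0.10791508] [ 3.13904042e+00 -1.19485393e-03  1.26083194e+00]
```

View pics/w2.png

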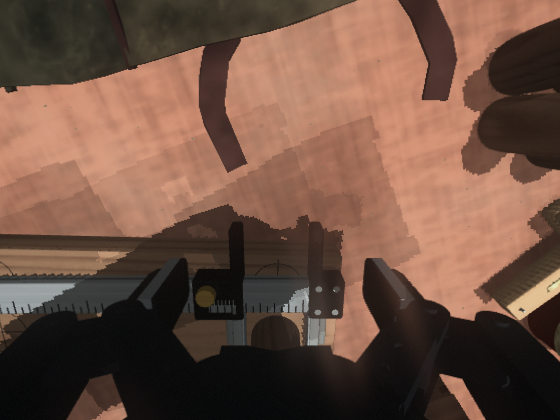

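The fingertips at (185,270) and (370,270) straddle the horns at (237,240) and (316,240), well centred. I'll go down.

Call:
{"fn": "send_rows", "kwargs": {
  "travel": [
    [0,-0.0009,0.025],
    [0,-0.0009,0.022],
    [0,0,0.016],
    [0,0,0],
    [0,0,0]
  ],
  "rot": [
    [0,0,0],
    [0,0,0],
    [0,0,0],
    [0,0,0],
    [0,0,0]
  ]
}}

```text
time_s: 5.45
eef_pos: [0.5787, 0.0882, 0.0442]
tcp_rot: [3.14, -0.001, 1.261]
wrist_force: [0.3, 0.6, 0.3]
opening: 0.0853
grasp_force: 0.0
```

Call:
{"fn": "send_rows", "kwargs": {
  "travel": [
    [0,0,0],
    [0,0,0]
  ],
  "rot": [
    [0,0,0],
    [0,0,0]
  ],
  "grip": 0.7
}}

```text
time_s: 5.7
eef_pos: [0.5794, 0.0882, 0.0445]
tcp_rot: [3.139, -0.001, 1.261]
wrist_force: [2.0, -1.0, 5.5]
opening: 0.06
grasp_force: 4.2
```

Call:
{"fn": "send_rows", "kwargs": {
  "travel": [
    [0,0,0],
    [0,0,0],
    [0,0,0],
    [0,0,0],
    [0,0,0]
  ],
  "rot": [
    [0,0,0],
    [0,0,0],
    [0,0,0],
    [0,0,0],
    [0,0,0]
  ],
  "grip": 0.55
}}

```text
time_s: 6.32
eef_pos: [0.5805, 0.0881, 0.0455]
tcp_rot: [3.137, -0.002, 1.261]
wrist_force: [1.1, -1.4, 11.8]
opening: 0.0483
grasp_force: 54.2
```

```bash
python3 - <<'E'
from h import *
cap('side','s2.png');p,d=cap('wrist','w3.png')
s=r.sense();print(s['time_s'],s['eef_pos'],s['tcp_rot'],s['opening'],s['grasp_force'],s['wrist_force'])
a=cv2.imread('pics/s2.png')[180:360,180:440]; cv2.imwrite('pics/s2c.png',cv2.resize(a,None,fx=3,fy=3))
E
```

```text
6.425 [0.580565   0.08814235 0.04549997] [ 3.13652123e+00 -1.93930325e-03  1.26118935e+00] 0.047803770863537876 54.21648323535919 [ 1.36620618 -1.0098698  13.01043045]
```

View pics/w3.png

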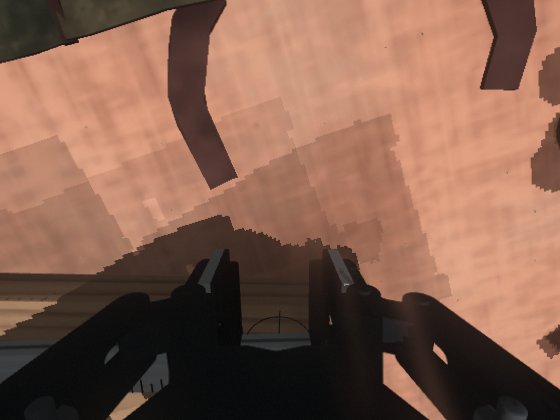

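View pics/s2c.png

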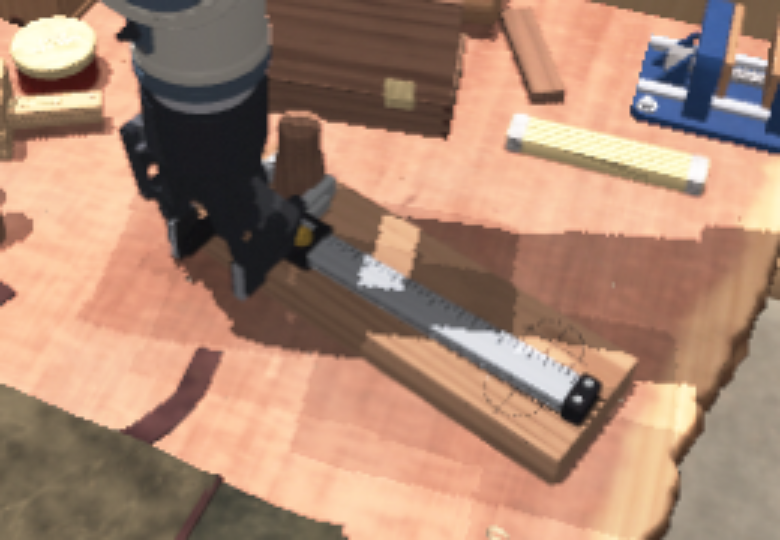

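The horns at (228,295) and (320,295) are pinched between the pads, and the jaws look shut on the foot. With 54 N on the pads, only the foot can be resisting. I'll release gently, then rise.

Call:
{"fn": "send_rows", "kwargs": {
  "travel": [
    [0,0,0],
    [0,0,0],
    [0,0,0]
  ],
  "rot": [
    [0,0,0],
    [0,0,0],
    [0,0,0]
  ],
  "grip": 0.8
}}

```text
time_s: 6.8
eef_pos: [0.5776, 0.0881, 0.043]
tcp_rot: [-3.141, 0.0, 1.261]
wrist_force: [0.1, -0.3, 0.6]
opening: 0.0683
grasp_force: 0.0
```

Call:
{"fn": "send_rows", "kwargs": {
  "travel": [
    [0,0,0],
    [0,0,0],
    [0,0,-0.03],
    [0,0,-0.05],
    [0,0,-0.06]
  ],
  "rot": [
    [0,0,0],
    [0,0,0],
    [0,0,0],
    [0,0,0],
    [0,0,0]
  ],
  "grip": 1
}}

```text
time_s: 7.42
eef_pos: [0.5771, 0.088, 0.1838]
tcp_rot: [-3.139, 0.001, 1.261]
wrist_force: [0.5, 0.1, -0.2]
opening: 0.0853
grasp_force: 0.0
```

Call:
{"fn": "send_rows", "kwargs": {
  "travel": [
    [-0.03,0,-0.05],
    [-0.02,0,-0.02],
    [0,0,0],
    [0,0,0]
  ],
  "rot": [
    [0,0,0],
    [0,0,0],
    [0,0,0],
    [0,0,0]
  ]
}}

```text
time_s: 7.92
eef_pos: [0.562, 0.0406, 0.2517]
tcp_rot: [-3.139, 0.001, 1.26]
wrist_force: [0.5, 0.7, -0.5]
opening: 0.086
grasp_force: 0.0
```

```bash
python3 - <<'E'
from meas import *
s=r.sense();print(s['time_s'],s['eef_pos'],s['tcp_rot'],s['joints'])
p,d=cap('wrist','w4.png'); W=cloud('wrist',d,s); meas(W,d,p)
p,d=cap('side'); W=cloud('side',d); meas(W,d,p)
E
```

```text
7.925 [0.56197072 0.04058974 0.25174357] [-3.13918973e+00  6.05796173e-04  1.26027034e+00] [5.08416526e-02 3.39897205e-01 1.77027375e+00 3.29216626e-04
 1.03388363e+00 3.61199631e-01]
beam z 0.044316408882577596 ang 17.023792 xoff 0.20969123
horn Y [-0.5538 -0.5503 -0.5464] Xmax 0.0512 z [0.0428 0.0462 0.0474]
horn Y [-0.5094 -0.5056 -0.5018] Xmax 0.0507 z [0.0446 0.046  0.0473]
foot XY (-0.04322882741689682, -0.5281477570533752) 0.01490207202732563 0.09264202707268389
board edge X 0.032065398651688795 z 0.029030110606224097
foot world [0.553741   0.00454335] xv [0.29276884 0.95618325] yv [-0.95618325  0.29276884] xo 0.20969123
beam z 0.04503384558725235 ang 17.236336 xoff 0.2128056
horn Y [-0.5516 -0.5457 -0.5436] Xmax 0.0515 z [0.0398 0.046  0.0479]
horn Y [-0.5055 -0.5006 -0.4983] Xmax 0.0511 z [0.0394 0.0456 0.048 ]
foot XY (-0.04360051080584526, -0.5244696140289307) 0.014987736940383911 0.09292079454017285
board edge X 0.03249501544897495 z 0.029893956943538746
foot world [0.5510538  0.00619859] xv [0.29631385 0.95509064] yv [-0.95509064  0.29631385] xo 0.2128056
```

View pics/w4.png

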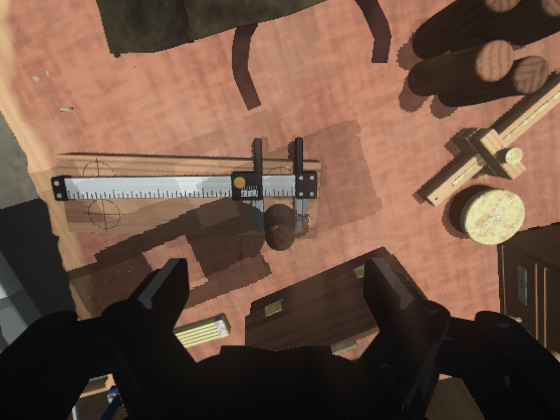

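The horn centres are now about 44.9 mm apart, which puts the gap near 37 mm. In the picture both blades touch the foot at (280,225). The board moved under 2 mm. Next is the beam grip at the balance point.

```bash
python3 - <<'E'
from h import *
plan([.4827,.0726,.14],2.843,10)
E
```

```text
left [ 0. -0. -0.]
travel [[0.0006, -0.0085, 0.0111], [0.0019, -0.0083, 0.0111], [0.0032, -0.0079, 0.0112], [0.0044, -0.0073, 0.0111], [0.0055, -0.0065, 0.0112]] rot [0, 0, np.float64(-9.06)]
travel [[0.0065, -0.0056, 0.0111], [0.0073, -0.0045, 0.0112], [0.0079, -0.0032, 0.0111], [0.0083, -0.002, 0.0112], [0.0086, -0.0006, 0.0111]] rot [0, 0, np.float64(-9.06)]
```

Call:
{"fn": "send_rows", "kwargs": {
  "travel": [
    [0.0006,-0.0085,0.0111],
    [0.0019,-0.0083,0.0111],
    [0.0032,-0.0079,0.0112],
    [0.0044,-0.0073,0.0111],
    [0.0055,-0.0065,0.0112]
  ],
  "rot": [
    [0,0,-9.06],
    [0,0,-9.06],
    [0,0,-9.06],
    [0,0,-9.06],
    [0,0,-9.06]
  ]
}}

```text
time_s: 8.65
eef_pos: [0.5223, 0.0569, 0.1958]
tcp_rot: [-3.139, -0.001, 2.057]
wrist_force: [0.0, -0.5, 1.1]
opening: 0.0853
grasp_force: 0.0
```

Call:
{"fn": "send_rows", "kwargs": {
  "travel": [
    [0.0065,-0.0056,0.0111],
    [0.0073,-0.0045,0.0112],
    [0.0079,-0.0032,0.0111],
    [0.0083,-0.002,0.0112],
    [0.0086,-0.0006,0.0111]
  ],
  "rot": [
    [0,0,-9.06],
    [0,0,-9.06],
    [0,0,-9.06],
    [0,0,-9.06],
    [0,0,-9.06]
  ]
}}

```text
time_s: 9.28
eef_pos: [0.4825, 0.0728, 0.1403]
tcp_rot: [-3.141, -0.002, 2.848]
wrist_force: [0.3, 0.2, -0.2]
opening: 0.0851
grasp_force: 0.0
```

Call:
{"fn": "send_rows", "kwargs": {
  "travel": [
    [0,0,0],
    [0,0,0],
    [0,0,0]
  ],
  "rot": [
    [0,0,0],
    [0,0,0],
    [0,0,0]
  ]
}}

```text
time_s: 9.65
eef_pos: [0.484, 0.0723, 0.1422]
tcp_rot: [3.141, 0.001, 2.84]
wrist_force: [0.1, 0.2, 0.6]
opening: 0.0851
grasp_force: 0.0
```

```bash
python3 - <<'E'
from h import *
cap('wrist','w5.png')
s=r.sense();print(s['time_s'],s['eef_pos'],s['tcp_rot'],s['joints'])
plan([.4827,.0726,.057],2.843,1)
E
```

```text
9.7 [0.48399771 0.07227734 0.14222605] [3.14123933e+00 7.74970675e-04 2.84066251e+00] [ 1.23917546e-01  4.04409754e-01  2.00280798e+00  3.71618435e-06
  7.33523207e-01 -1.14595153e+00]
left [-0.  0. -0.]
travel [[0.0013, -0.0001, 0.0852]] rot [0, 0, np.float64(-0.13)]
```

View pics/w5.png

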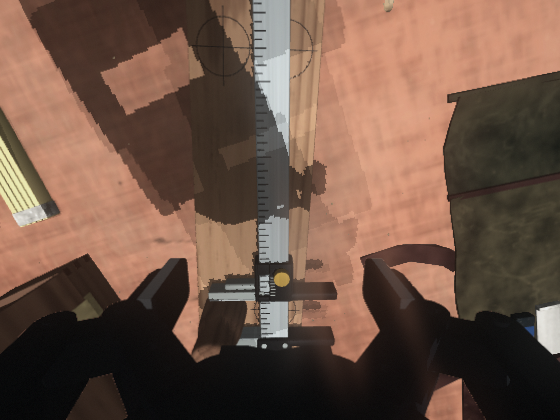

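The beam at column ~275 is centred between the fingertips (185 and 370), and the slider is well to one side. I'll go down.

Call:
{"fn": "send_rows", "kwargs": {
  "travel": [
    [0.0013,0,0.03],
    [0,0,0.03],
    [0,0,0.018],
    [0,0,0],
    [0,0,0]
  ],
  "rot": [
    [0,0,0],
    [0,0,0],
    [0,0,0],
    [0,0,0],
    [0,0,0]
  ]
}}

```text
time_s: 10.32
eef_pos: [0.4828, 0.0727, 0.0646]
tcp_rot: [3.141, 0.001, 2.842]
wrist_force: [-0.3, 0.2, -0.5]
opening: 0.0855
grasp_force: 0.0
```

Call:
{"fn": "send_rows", "kwargs": {
  "travel": [
    [0,0,0],
    [0,0,0]
  ],
  "rot": [
    [0,0,0],
    [0,0,0]
  ],
  "grip": 0.45
}}

```text
time_s: 10.58
eef_pos: [0.4827, 0.0727, 0.0646]
tcp_rot: [3.141, 0.001, 2.842]
wrist_force: [-0.1, -0.5, 0.4]
opening: 0.0516
grasp_force: 0.0
```

Call:
{"fn": "send_rows", "kwargs": {
  "travel": [
    [0,0,0.0065],
    [0,0,0]
  ],
  "rot": [
    [0,0,0],
    [0,0,0]
  ]
}}

```text
time_s: 10.82
eef_pos: [0.4818, 0.0726, 0.057]
tcp_rot: [-3.141, -0.001, 2.842]
wrist_force: [0.7, -0.5, 0.3]
opening: 0.0384
grasp_force: 0.0
```

Call:
{"fn": "send_rows", "kwargs": {
  "travel": [
    [0,0,0],
    [0,0,0],
    [0,0,0],
    [0,0,0],
    [0,0,0]
  ],
  "rot": [
    [0,0,0],
    [0,0,0],
    [0,0,0],
    [0,0,0],
    [0,0,0]
  ],
  "grip": 0.1
}}

```text
time_s: 11.45
eef_pos: [0.4821, 0.0726, 0.0574]
tcp_rot: [-3.141, -0.0, 2.842]
wrist_force: [-0.6, -2.2, -0.5]
opening: 0.0225
grasp_force: 59.5
```

Call:
{"fn": "send_rows", "kwargs": {
  "travel": [
    [0,0,-0.002],
    [0,0,-0.004],
    [0,0,-0.006],
    [0,0,-0.008],
    [0,0,0]
  ],
  "rot": [
    [0,0,0],
    [0,0,0],
    [0,0,0],
    [0,0,0],
    [0,0,0]
  ]
}}

```text
time_s: 12.08
eef_pos: [0.4827, 0.0728, 0.0783]
tcp_rot: [3.141, 0.001, 2.842]
wrist_force: [-0.2, -0.7, -4.5]
opening: 0.0223
grasp_force: 59.5
```

```bash
python3 - <<'E'
from h import *
p,d=cap('side','s6.png'); W=cloud('side',d)
a=cv2.imread('pics/s6.png')[180:360,180:440]; cv2.imwrite('pics/s6c.png',cv2.resize(a,None,fx=3,fy=3))
s=r.sense();print(s['eef_pos'],s['tcp_rot'],s['opening'],s['grasp_force'],s['wrist_force'],s['moment'])
E
```

```text
[0.48244464 0.07273739 0.07796085] [3.14116647e+00 9.13485566e-04 2.84208994e+00] 0.021859541954801415 59.53751564025879 [ 0.11107107 -0.53349394 -4.47438166] [0.02698563 0.00076971 0.02939225]
```

View pics/s6c.png

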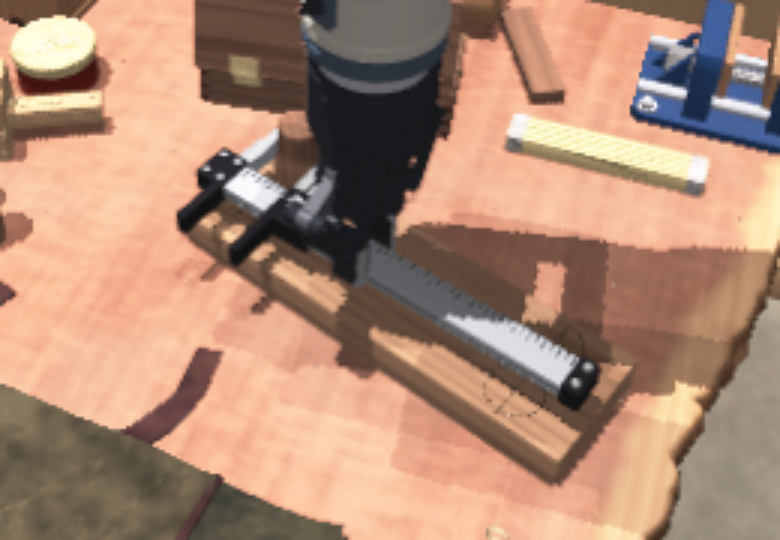

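The caliper is held level and lifted off the board, with 4.5 N on the wrist (its own weight). In the crop the jaws are still round the foot at (297,145) and the board is unmoved. I'll go on lifting.

Call:
{"fn": "send_rows", "kwargs": {
  "travel": [
    [0,0,-0.007],
    [0,0,-0.01],
    [0,0,-0.01],
    [0,0,-0.01],
    [0,0,-0.01]
  ],
  "rot": [
    [0,0,0],
    [0,0,0],
    [0,0,0],
    [0,0,0],
    [0,0,0]
  ]
}}

```text
time_s: 12.75
eef_pos: [0.4822, 0.0726, 0.1252]
tcp_rot: [3.141, 0.0, 2.842]
wrist_force: [0.2, -0.5, -3.9]
opening: 0.0221
grasp_force: 59.5
```

Call:
{"fn": "send_rows", "kwargs": {
  "travel": [
    [0,0,-0.01],
    [0,0,-0.01],
    [0,0,-0.01],
    [0,0,-0.01],
    [0,0,-0.008]
  ],
  "rot": [
    [0,0,0],
    [0,0,0],
    [0,0,0],
    [0,0,0],
    [0,0,0]
  ]
}}

```text
time_s: 13.38
eef_pos: [0.4822, 0.0727, 0.1731]
tcp_rot: [3.141, 0.0, 2.842]
wrist_force: [1.0, 0.6, -4.2]
opening: 0.0225
grasp_force: 59.5
```

Call:
{"fn": "send_rows", "kwargs": {
  "travel": [
    [0,0,-0.004],
    [0,0,0],
    [0,0,0],
    [0,0,0],
    [0,0,0]
  ],
  "rot": [
    [0,0,0],
    [0,0,0],
    [0,0,0],
    [0,0,0],
    [0,0,0]
  ]
}}

```text
time_s: 14.0
eef_pos: [0.4821, 0.0726, 0.1762]
tcp_rot: [-3.141, -0.0, 2.842]
wrist_force: [-0.3, 0.7, -4.5]
opening: 0.0227
grasp_force: 59.6
```

```bash
python3 - <<'E'
from h import *
s=r.sense();print(s['time_s'],s['eef_pos'],s['tcp_rot'],s['opening'],s['grasp_force'],s['wrist_force'])
p,d=cap('side','s7.png'); W=cloud('side',d)
a=cv2.imread('pics/s7.png')[160:340,180:440]; cv2.imwrite('pics/s7c.png',cv2.resize(a,None,fx=3,fy=3))
xv=np.array([.295,.9555]);yv=np.array([-.9555,.295])
X=W[...,:2]@xv-.2113;Y=W[...,:2]@yv;Z=W[...,2]
m=(d>0)&(Z>.12)&(Z<.16)&(X>.02)&(X<.058)&(Y<-.48)&(Y>-.57)
y=Y[m];mid=(y.min()+y.max())/2
print([np.percentile(y[k],[3,50,97]).round(4) for k in (y<mid,y>=mid)],np.percentile(Z[m],[5,50,95]))
for lo,hi in ((-.56,-.53),(-.42,-.36),(-.34,-.29)):
    k=(d>0)&(Z>.12)&(Z<.18)&(abs(X)<.008)&(Y>lo)&(Y<hi); print(lo,k.sum(),np.median(Z[k]) if k.any() else 0)
E
```

```text
14.0 [0.48205213 0.07262219 0.17617111] [-3.14138170e+00 -4.70785098e-04  2.84199272e+00] 0.022677186116727876 59.55590486526489 [-0.29073719  0.65209553 -4.53107782]
[array([-0.5508, -0.5458, -0.5444]), array([-0.5055, -0.5007, -0.4995])] [0.15009053 0.15492621 0.1592921 ]
-0.56 102 0.16520024569532837
-0.42 244 0.16367708844408033
-0.34 227 0.16356732822033015
```

View pics/s7c.png

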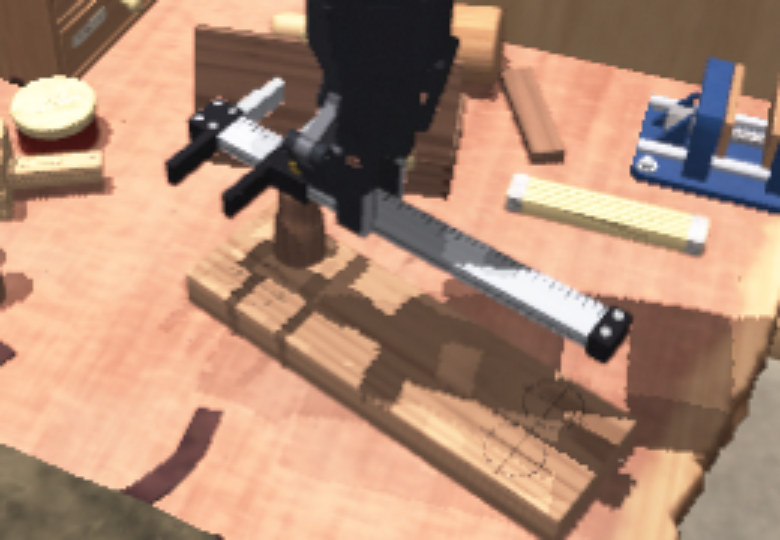

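The caliper is level, with its underside at about 0.149 m and its gap at about 37.1 mm. It hangs clear above the foot at (300,225), so I'm handing it in.

```bash
python3 -c "
from bench import order
print(order.job_done())"
```

```text
the job is handed in; nothing more can be done
None
```

The job is handed in with the caliper held level about 55 mm above the foot and its jaw gap measured at about 37.1 mm; the board looked unmoved and nothing else was touched, but no verdict came back.

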